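Start a sample run on the gas chromatograph

TASK

Start a sample run: first push the open vial drawer of the autosampler fully home, then switch the gas on by pressing down the raised, green-striped half of the rocker on the gas box as far as it goes, and last press the green key on the keypad console all the way down and let it come back up. Only push and press with the fingers: do not press the blue or the red key, press the green one only when the drawer is home and the gas is on, and leave the bottles, wrench and other loose things standing where they are, neither picked up nor knocked about.

Things in the scene. Friction and masses are not known exactly. Their poses are not given: they have to be found in the camera images.
- sampler: white autosampler box, fixed to the table, 200 (x) x 160 (y) x 66 high; origin at the centre of its underside; its -x face has the drawer. The drawer closes along the sampler's +x axis
- drawer (a joint): how far the vial drawer stands open, m: 0 fully home (its grey front panel then lies against the box), 0.06 fully open; it slides with about 3 N of friction, has a hard stop when home and stays where it is left
- drawer_front (a point): centre of the outer face of the drawer's front panel (grey with an orange stripe, 130 mm wide, 12 thick, from 6 to 58 mm above the table), 32 mm above the table; moves with the drawer. Two rows of small vials stand behind the panel
- gas_unit: white gas box with two round gauges, fixed to the table, 180 (x) x 120 (y) x 55 high; origin at the centre of its underside; the rocker's pivot lies 30 mm towards -x of the centre, 65 mm above the table, and turns about the box's y axis
- rocker (a joint): angle of the black rocker switch, rad: 0 off (the green-striped half, on the gas box's -x side, slopes up 14 mm at its outer edge), 0.45 fully on (that half lies level, its face 65 mm above the table, and the plain half sticks up); about 4 N pressed 20 mm from the pivot moves it, and it stays where it is left
- rocker_pad (a point): point on the face of the green-striped half of the rocker, 20 mm from the pivot along the face (the half is 32 mm long and 38 mm wide); moves with the rocker
- console: grey keypad console, fixed to the table, 260 (x) x 100 (y) x 45 high, dark display at its +x end; origin at the centre of its underside; the three keys stand on its top in a row along its x axis, 62 mm apart, in an order that changes
- key_green (a joint): how far the green key is pressed, m: 0 up, 0.006 fully down; a spring (about 1.2 N at first touch, 4 N at the bottom) brings it back up
- key_green_top (a point): centre of the top of the green key: an upright round push key 32 mm across, standing in a black collar 48 mm across; its top stands 22 mm above its collar's foot, about 67 mm above the table when up; it is pressed straight down
- key_blue (a joint): how far the blue key is pressed, m: 0 up, 0.006 fully down; a spring (about 1.2 N at first touch, 4 N at the bottom) brings it back up
- key_blue_top (a point): centre of the top of the blue key: an upright round push key 32 mm across, standing in a black collar 48 mm across; its top stands 22 mm above its collar's foot, about 67 mm above the table when up; it is pressed straight down
- key_red (a joint): how far the red key is pressed, m: 0 up, 0.006 fully down; a spring (about 1.2 N at first touch, 4 N at the bottom) brings it back up
- key_red_top (a point): centre of the top of the red key: an upright round push key 32 mm across, standing in a black collar 48 mm across; its top stands 22 mm above its collar's foot, about 67 mm above the table when up; it is pressed straight down
- bottle_a: amber bottle with a white cap, 70 across, 160 high, loose; origin at the centre of its underside
- bottle_b: amber bottle with a red cap, 70 across, 160 high, loose; origin at the centre of its underside
- vial: small clear jar with a blue lid, 24 across, 45 high, loose; origin at the centre of its underside
- wrench: steel wrench, 100 long, lying along its x axis on the table, loose; origin at its middle
- tin: small steel can, 48 across, 30 high, standing loose on the autosampler's top; origin at the centre of its underside
- beaker: clear beaker, 66 across, 80 high, loose; origin at the centre of its underside
- glove_box: cardboard box, 220 x 110 x 70 high, loose; origin at the centre of its underside

How it is judged:
By the outcome, as a careful person would: the job done as asked, in the order asked, and still so for the second after the job is handed in, with the robot touching nothing.
It also fails if it takes over 64 s, if anything falls off the work surface, if the arm or the gripper's body presses on something with over 40 N, if the wrist force passes 120 N, or if a joint passes its speed limit or range.

ROBOT

A 7-joint arm with a two-finger parallel gripper is mounted at the origin on the work surface. World frame = base frame: x ahead of the robot, y to its left, z up, the work surface at z = 0. Lengths are in m, angles in rad, forces in N, time in s.
With the tool pointing down it reaches from about 0.4 to 0.85 m from the base axis. Payload 6.9 kg.
Tool frame: the origin (TCP) lies midway between the tips of the shut fingers; the grasp point (between the pads) lies behind it (ctrl.pinch_z is the z of the grasp point in the tool frame, in m); z points along the fingers, y is the line along which they close (so a half turn about z gives the same grasp; the last joint's range is limited). The gripper opens to 85 mm and grips with 20 to 120 N. Pads are 22 mm wide; open, the fingers measure 114 mm over their backs; the gripper's body (76 mm by 85 mm) begins 54 mm behind the grasp point. The pads swing forward as they close: fully open they stand 13 mm farther back than shut.
Start: joints at [-1.006, 0.507, -0.238, 1.5, 0.126, 1.149, -0.155], TCP at [0.277, 0.56, 0.231] pointing down, gripper open.
Joint ranges: [-3.08, 3.08], [-0.24, 2.05], [-1.43, 1.35], [0, 2.5], [-1.52, 4.66], [0.17, 1.96], [-2.89, 2.89]. Speed limits (rad/s): [2.39, 2.39, 3.14, 3.14, 3.14, 3.14, 3.14].

INTERFACE

Orientations are given as a unit quaternion [w, x, y, z].
In Python, from station import ctrl, get_state, vision, ticket, models gives the robot as it stands. Calls block until the motion is done:
- ctrl.movep(position, orientation): joint-space move of the TCP to a pose.
- ctrl.movel(position, frame=None, max_speed=0.15): straight line of the TCP; frame=None keeps the orientation; max_speed is the mean speed in m/s.
- ctrl.set_joints(angles): joint-space move.
- ctrl.ungrasp() and ctrl.close_gripper(force=None): open the fingers fully, or close them until they stop; force is the grip in N (None keeps the last).
- ctrl.pause(seconds).
- ctrl.ik(position, orientation): joint angles nearest the present ones, or None.
- get_state(): the state.
- vision.grab_frame(name): name is "scene" or "side" or "wrist"; returns (picture, depth): 384x512x3 uint8, blue, green, red; 384x512 float32, m along the optical axis (not along the pixel's ray), 0 where there is no reading.
- vision.camera_info(name): a dict with "mtx" (3x3 intrinsics, pixels), "R" (3x3) and "t" (3): a world point X has camera coordinates R X + t; the wrist camera has in their place "hand_eye" (4x4, takes a point from camera to tool coordinates, whose origin is the TCP and whose axes are the flange's). Camera axes: x right, y down, z forward; pixel columns grow to the right and rows downward; lengths in m; the calibration is good to about 2 mm. The wrist camera is an equidistant fisheye: a pixel r from the principal point sees the ray r / f radians off the axis. A picture is of the moment at which its call begins: read the wrist's pose just before it. camera_info takes no time and is no camera call.
A pose or a line that the arm cannot do raises ctrl.Unreachable and nothing moves.
- ticket.close_job(): hands the job in; it is judged then, once.
Trained networks look in the newest picture that a camera, given by its name, has taken for a name from the list of things; names that differ only in an ending like _2 or _b are one class to them, and where a whole thing is asked for, a point or a joint stands for the part that bears it (a point fixed in the world has none). Each returns a list of dicts, best first, with "p" (0 to 1); they miss things now and then, are a little off and sometimes report something else, mostly with a low value. They report only what shows in the picture. A call takes as long as a camera call.
- models.recognise(camera, target): "point" ([column, row] in pixels, amid what is visible of it).
- models.masks_of(camera, target): "mask" (384x512 bool, what is visible of it) and "point" ([column, row] in pixels, amid what is visible of it).
The state is a dict: "time": time; "qpos": joint angles; "qd": joint speeds; "tau": joint torques, N m; "tcp_pos": TCP position; "eef_rot": TCP orientation; "contact_force": force on the tool from outside, world axes, zero at the start; "wrist_torque": the same for the moment, N m; "width": finger opening in m; "gripper_force": force on a finger pad.
Only numpy, scipy, OpenCV 4.12 (cv2) and the standard library are available. Lean on these libraries where they do the work, as an engineer would, in place of code of your own. Each camera call takes 0.05 s, during which the arm holds its last target. There are 200 camera calls.

## Working session

There is one attempt and no reset: what is moved stays moved. The work goes in short steps, each a Python script; the robot and the scene stay as the last script left them, time stands still between calls to the robot, and variables do not carry over. Pictures are saved under pics/ and viewed, at most 10 in all, crops included, and the job is handed in when it is done.

```bash
mkdir -p pics; cat > h.py <<'E'
import numpy as np, cv2
from station import ctrl, get_state, vision, ticket, models
def cloud(name, depth):
    c=vision.camera_info(name); K=np.array(c["mtx"]); R=np.array(c["R"]); t=np.array(c["t"])
    v,u=np.mgrid[:384,:512]
    P=np.stack([(u-K[0,2])/K[0,0]*depth,(v-K[1,2])/K[1,1]*depth,depth],-1)
    W=(P-t)@R   # R^T (P-t)
    W[depth<=0]=np.nan
    return W
E
python3 - <<'E'
from h import *
ims=[]
for n in ["scene","side"]:
    im,d=vision.grab_frame(n); ims.append(im); W=cloud(n,d); np.save(f"pics/{n}.npy",W)
    cv2.imwrite(f"pics/{n}0.png",im)
    for t in ["sampler","drawer_front","gas_unit","rocker_pad","console","key_green_top","key_blue_top","key_red_top","bottle_a","vial","wrench","tin","beaker","glove_box"]:
        for m in models.masks_of(n,t)[:2]:
            p=W[m["mask"]]; p=p[~np.isnan(p[:,0])]
            print(n,t,round(m["p"],2),np.round(m["point"]),len(p), np.round(np.median(p,0),3) if len(p) else "", np.round(np.percentile(p,[3,97],axis=0),3).tolist() if len(p) else "")
print(get_state()["eef_rot"],get_state()["time"],ctrl.pinch_z)
E
```

```text
scene sampler 0.96 [258. 210.] 3215 [ 0.638 -0.015  0.067] [[0.493, -0.106, 0.017], [0.746, 0.061, 0.073]]
scene drawer_front 0.97 [269. 181.] 412 [0.504 0.006 0.046] [[0.483, -0.05, 0.012], [0.528, 0.067, 0.066]]
scene gas_unit 0.97 [187. 181.] 1784 [ 0.507 -0.284  0.058] [[0.402, -0.346, 0.007], [0.578, -0.225, 0.074]]
scene rocker_pad 0.69 [182. 160.] 159 [ 0.448 -0.294  0.07 ] [[0.426, -0.312, 0.064], [0.482, -0.277, 0.083]]
scene rocker_pad 0.56 [272. 181.] 442 [0.503 0.009 0.046] [[0.478, -0.05, 0.009], [0.526, 0.068, 0.064]]
scene console 0.92 [347. 202.] 1638 [0.57  0.275 0.048] [[0.404, 0.211, 0.005], [0.652, 0.355, 0.054]]
scene console 0.48 [267. 183.] 439 [0.504 0.01  0.046] [[0.482, -0.05, 0.012], [0.527, 0.069, 0.065]]
scene key_blue_top 0.49 [232. 158.] 110 [ 0.373 -0.138  0.01 ] [[0.319, -0.161, 0.002], [0.399, -0.124, 0.015]]
scene key_blue_top 0.48 [350. 181.] 72 [0.503 0.293 0.069] [[0.482, 0.279, 0.058], [0.514, 0.308, 0.074]]
scene key_red_top 0.51 [356. 170.] 42 [0.444 0.312 0.07 ] [[0.431, 0.301, 0.065], [0.455, 0.322, 0.074]]
scene bottle_a 0.92 [329. 242.] 74
[... 2024 characters left out ...]
47]]
side vial 0.63 [299. 146.] 170 [ 0.449 -0.289  0.066] [[0.422, -0.312, 0.059], [0.483, -0.272, 0.078]]
side wrench 0.75 [320. 191.] 243 [ 0.372 -0.135  0.005] [[0.318, -0.169, -0.003], [0.406, -0.121, 0.01]]
side tin 0.63 [209. 188.] 260 [ 0.689 -0.022  0.091] [[0.668, -0.069, 0.065], [0.718, -0.009, 0.098]]
side beaker 0.73 [237. 279.] 121 [0.561 0.276 0.066] [[0.548, 0.263, 0.059], [0.575, 0.289, 0.069]]
side beaker 0.55 [247. 364.] 985 [0.508 0.46  0.048] [[0.478, 0.445, 0.002], [0.535, 0.505, 0.081]]
side glove_box 0.79 [279. 110.] 1858 [ 0.536 -0.487  0.065] [[0.433, -0.58, 0.002], [0.641, -0.468, 0.072]]
[-9.06972790e-06  2.27383789e-01  9.73805222e-01 -4.02812004e-05] 1.5 -0.0187
```

```bash
ls; ls pics
```

```text
h.py
pics
scene.npy
scene0.png
side.npy
side0.png
```

```bash
python3 - <<'E'
import cv2,numpy as np
a=cv2.imread("pics/scene0.png");b=cv2.imread("pics/side0.png")
c=cv2.resize(a[130:260,80:430],(800,297));d=cv2.resize(b[90:384,130:360],None,fx=1.03,fy=1.03)
d=cv2.resize(b[120:330,150:350],(570,598))
cv2.imwrite("pics/a.png",c);cv2.imwrite("pics/b.png",d)
# coloured pixels on console / keys and top planes
for n,im in(("scene",a),("side",b)):
    W=np.load(f"pics/{n}.npy")
    hsv=cv2.cvtColor(im,cv2.COLOR_BGR2HSV)
    H,S,V=cv2.split(hsv)
    for c,lo,hi in(("green",40,85),("blue",95,130),("red",0,8),("red2",170,180),("orange",9,22)):
        m=(H>=lo)&(H<=hi)&(S>100)&(V>60)
        k,l,st,ce=cv2.connectedComponentsWithStats(m.astype(np.uint8))
        for i in range(1,k):
            if st[i,4]>15:
                p=W[l==i]; p=p[~np.isnan(p[:,0])]
                if len(p): print(n,c,st[i,4],ce[i].round(),np.round(np.median(p,0),3),np.round(np.percentile(p,[4,96],axis=0),3).tolist())
    # yaw: top surfaces min area rect
    for nm,(x0,x1,y0,y1,z0,z1) in dict(sampler=(.5,.78,-.15,.12,.060,.074),gas=(.36,.62,-.38,-.2,.049,.061),console=(.36,.7,.18,.39,.039,.051)).items():
        m=(W[...,0]>x0)&(W[...,0]<x1)&(W[...,1]>y0)&(W[...,1]<y1)&(W[...,2]>z0)&(W[...,2]<z1)
        m=cv2.morphologyEx(m.astype(np.uint8),cv2.MORPH_OPEN,np.ones((2,2)))>0
        print(n,nm,m.sum(),cv2.minAreaRect((W[m][:,:2]*1000).astype(np.float32)),np.median(W[m][:,2]))
E
```

```text
scene green 41 [348. 195.] [0.56  0.273 0.069] [[0.549, 0.263, 0.066], [0.571, 0.284, 0.073]]
scene green 4678 [445. 312.] [0.94  0.519 0.064] [[0.853, 0.414, 0.06], [1.025, 0.628, 0.068]]
scene blue 24 [300. 149.] [0.349 0.117 0.045] [[0.339, 0.109, 0.04], [0.357, 0.124, 0.05]]
scene blue 52 [353. 181.] [0.502 0.293 0.07 ] [[0.487, 0.28, 0.065], [0.512, 0.304, 0.074]]
scene blue 1382 [287. 315.] [0.966 0.079 0.032] [[0.919, -0.013, 0.028], [1.001, 0.173, 0.037]]
scene red 37 [357. 168.] [0.444 0.31  0.07 ] [[0.431, 0.299, 0.065], [0.455, 0.322, 0.074]]
scene red 75 [331. 231.] [0.752 0.195 0.163] [[0.739, 0.183, 0.158], [0.765, 0.209, 0.167]]
scene orange 1655 [110. 180.] [ 0.545 -0.53   0.072] [[0.44, -0.582, 0.068], [0.638, -0.48, 0.077]]
scene orange 19 [175. 200.] [ 0.586 -0.305  0.037] [[0.577, -0.31, 0.029], [0.595, -0.3, 0.041]]
scene orange 16 [193. 198.] [ 0.579 -0.245  0.039] [[0.572, -0.249, 0.032], [0.587, -0.242, 0.042]]
scene sampler 2384 ((621.19873046875, -16.765708923339844), (151.2686004638672, 242.72067260742188), 74.37836456298828) nan
scene gas 818 ((472.1940612
[... 1865 characters left out ...]
.023] [[0.524, -0.04, 0.012], [0.55, 0.051, 0.034]]
side orange 18 [262. 226.] [0.528 0.054 0.022] [[0.523, 0.051, 0.012], [0.532, 0.056, 0.032]]
side orange 474 [167. 243.] [0.745 0.218 0.108] [[0.723, 0.198, 0.082], [0.775, 0.231, 0.134]]
side orange 40 [172. 269.] [0.741 0.228 0.011] [[0.726, 0.217, 0.007], [0.766, 0.232, 0.016]]
side sampler 2371 ((595.6016845703125, 5.3314971923828125), (276.14666748046875, 149.5749969482422), 37.832054138183594) nan
side gas 888 ((479.53759765625, -322.72003173828125), (187.72457885742188, 190.95504760742188), 7.653172969818115) nan
side console 2921 ((521.1033935546875, 282.6046142578125), (116.0728988647461, 254.3451385498047), 73.52863311767578) nan
```

View pics/a.png

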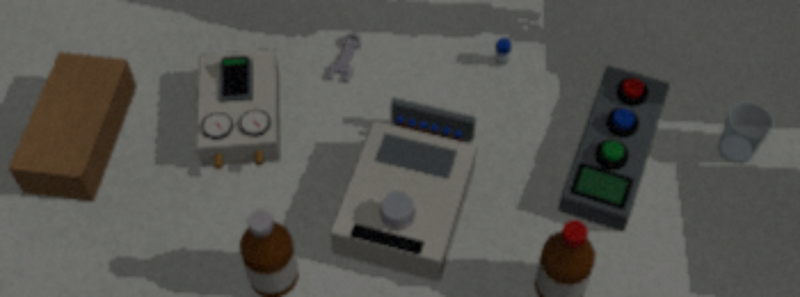

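View pics/b.png

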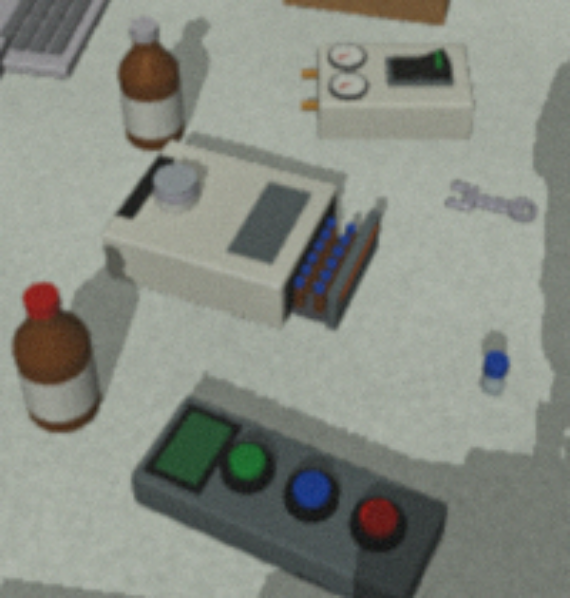

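The pictures show the drawer open on the robot's side of the sampler, with the panel at about (277,208) in the side view. The green key is next to the display at (236,281), and the rocker's green end faces the robot at (182,160) in the scene view. Next I'll fit the yaws more exactly.

```bash
cat > f.py <<'E'
import numpy as np,cv2
from scipy.optimize import minimize
# fit known-size top rectangle to points (all tops), soft IoU-like: robust bounding
def rect(P,L,Wd,g):
    def cost(p):
        c,s=np.cos(p[2]),np.sin(p[2]); d=P-p[:2]; u=d@[c,s]; v=d@[-s,c]
        e=np.maximum(np.abs(u)-L/2,0)+np.maximum(np.abs(v)-Wd/2,0)
        return np.mean(np.minimum(e,.01))
    best=min((minimize(cost,[g[0],g[1],g[2]+dy],method="Nelder-Mead",options=dict(xatol=1e-5,fatol=1e-8,initial_simplex=np.array([g[0],g[1],g[2]+dy])+np.vstack([np.zeros(3),np.diag([.01,.01,.05])]))) for dy in(-.1,0,.1)),key=lambda r:r.fun)
    return best.x.round(4),best.fun
for n in("scene","side"):
    W=np.load(f"pics/{n}.npy"); z=W[...,2]; im=cv2.imread(f"pics/{n}0.png")
    def sel(x0,x1,y0,y1,z0,z1):
        m=(W[...,0]>x0)&(W[...,0]<x1)&(W[...,1]>y0)&(W[...,1]<y1)&(z>z0)&(z<z1); return m
    for nm,a,L,w,g in(("sampler",(.5,.78,-.15,.12,.060,.076),.2,.16,(.63,-.02,-.28)),("gas",(.36,.62,-.38,-.2,.046,.063),.18,.12,(.49,-.286,-.03)),("console",(.36,.7,.18,.39,.036,.053),.26,.10,(.53,.29,-.3))):
        P=W[sel(*a)][:,:2]; print(n,nm,len(P),rect(P,L,w,g))
    m=sel(.46,.55,-.08,.1,.044,.064); P=W[m][:,:2]; r=cv2.minAreaRect((P*1000).astype(np.float32)); print(n,"panel",len(P),r)
    hsv=cv2.cvtColor(im,cv2.COLOR_BGR2HSV)
    m=sel(.4,.52,-.34,-.24,.05,.09)&(hsv[...,0]>40)&(hsv[...,0]<85)&(hsv[...,1]>60); P=W[m]; print(n,"stripe",len(P),P.mean(0))
    m=sel(.4,.5,-.34,-.24,.05,.09)&(hsv[...,2]<60); P=W[m]; print(n,"dark",len(P),np.median(P,0),cv2.minAreaRect((P[:,:2]*1000).astype(np.float32)))
    # gas box side edges: y extremes of the top by x bins
    P=W[sel(.38,.60,-.38,-.2,.046,.063)]
    for lo in np.arange(.41,.57,.04):
        q=P[(P[:,0]>lo)&(P[:,0]<lo+.04)]; print("  ",round(lo+.02,3),np.percentile(q[:,1],[2,98]).round(4))
E
python3 f.py
```

```text
scene sampler 2446 (array([ 0.6394, -0.0248, -0.2348]), np.float64(9.063745694342863e-05))
scene gas 1082 (array([ 0.4836, -0.2899,  0.1529]), np.float64(1.5805539226555824e-05))
scene console 1423 (array([ 0.522 ,  0.2856, -0.3172]), np.float64(1.0656599125483411e-05))
scene panel 238 ((506.211181640625, -5.4466400146484375), (69.93376159667969, 152.02145385742188), 6.8187079429626465)
scene stripe 49 [ 0.43992286 -0.29810335  0.07439964]
scene dark 250 [ 0.45681271 -0.29473266  0.06717954] ((456.12152099609375, -296.840087890625), (79.84585571289062, 47.58778381347656), 8.721813201904297)
   0.43 [-0.3564 -0.2388]
   0.47 [-0.3494 -0.2321]
   0.51 [-0.3434 -0.2261]
   0.55 [-0.3396 -0.2208]
side sampler 2402 (array([ 0.64  , -0.0226, -0.2362]), np.float64(3.565782725617438e-05))
side gas 1096 (array([ 0.4851, -0.2887,  0.1456]), np.float64(4.4786476045748016e-05))
side console 3047 (array([ 0.5235,  0.2871, -0.3166]), np.float64(6.424785892556655e-06))
side panel 339 ((514.55322265625, -2.6575851440429688), (154.22024536132812, 70.96463012695312), 89.60376739501953)
side stripe 26 [ 0.43478518 -0.29616791  0.07389387]
side dark 146 [ 0.45346201 -0.28485564  0.06532674] ((454.8659362792969, -289.68939208984375), (68.76831817626953, 39.028358459472656), 1.2965631484985352)
   0.43 [-0.3571 -0.2358]
   0.47 [-0.3503 -0.2292]
   0.51 [-0.3454 -0.2245]
   0.55 [-0.3375 -0.2193]
```

```bash
cat >> h.py <<'E'
def q(yaw):
    th=np.pi+yaw; return [0,np.cos(th/2),np.sin(th/2),0]
SC,SY=np.array([.640,-.024]),-.236
def S(u,v=0,c=SC,y=SY): return c+np.array([np.cos(y)*u-np.sin(y)*v,np.sin(y)*u+np.cos(y)*v])
def F(): return np.array(get_state()["contact_force"])
E
python3 - <<'E'
from h import *
for p,yw in((S(-.215),SY),(S(-.12),SY),(S(-.05,0,np.array([.4843,-.289]),.15),.15),((.56,.277),-.317)):
    for z in(.2,.03): print(p,z,ctrl.ik([*p,z],q(yw)) is not None)
ctrl.close_gripper(20)
ctrl.movep([*S(-.215),.2],q(SY)); print(get_state()["time"],F())
ctrl.movel([*S(-.215),.028],max_speed=.15)
f0=F(); print(get_state()["time"],f0,get_state()["tcp_pos"])
ax=np.array([np.cos(SY),np.sin(SY)])
u=-.215; 
while u<-.09:
    u+=.004
    ctrl.movel([*S(u),.028],max_speed=.05)
    f=(F()-f0)[:2]@ax; t=np.array(get_state()["tcp_pos"]); print(round(u,3),f.round(1),round((t[:2]-SC)@ax,4),end=" | ")
    if f<-14: break
print(get_state()["time"])
im,d=vision.grab_frame("side"); cv2.imwrite("pics/c.png",cv2.resize(im[120:330,150:350],(570,598)))
E
```

```text
[0.43095958 0.02627031] 0.2 True
[0.43095958 0.02627031] 0.03 True
[0.52332628 0.00405785] 0.2 True
[0.52332628 0.00405785] 0.03 True
[ 0.43486145 -0.29647191] 0.2 True
[ 0.43486145 -0.29647191] 0.03 True
(0.56, 0.277) 0.2 True
(0.56, 0.277) 0.03 True
4.275 [-0.30205566  0.1304109   0.85616453]
5.575 [-0.69000581  0.13699991 -0.88712912] [0.43133593 0.0263691  0.02848493]
-0.211 0.9 -0.2102 | -0.207 0.9 -0.2066 | -0.203 0.6 -0.2027 | -0.199 0.2 -0.1987 | -0.195 0.4 -0.1947 | -0.191 1.5 -0.1907 | -0.187 0.8 -0.1867 | -0.183 -0.2 -0.1827 | -0.179 0.4 -0.1787 | -0.175 -0.9 -0.1747 | -0.171 0.9 -0.1707 | -0.167 -0.0 -0.1667 | -0.163 1.6 -0.1628 | -0.159 0.1 -0.1591 | -0.155 -1.3 -0.1548 | -0.151 -0.2 -0.1505 | -0.147 0.6 -0.1464 | -0.143 -0.4 -0.1424 | -0.139 0.3 -0.1384 | -0.135 -0.8 -0.1345 | -0.131 -0.3 -0.1305 | -0.127 -0.4 -0.1264 | -0.123 -0.4 -0.1225 | -0.119 -8.3 -0.1219 | -0.115 -17.9 -0.122 | 11.825
```

View pics/c.png

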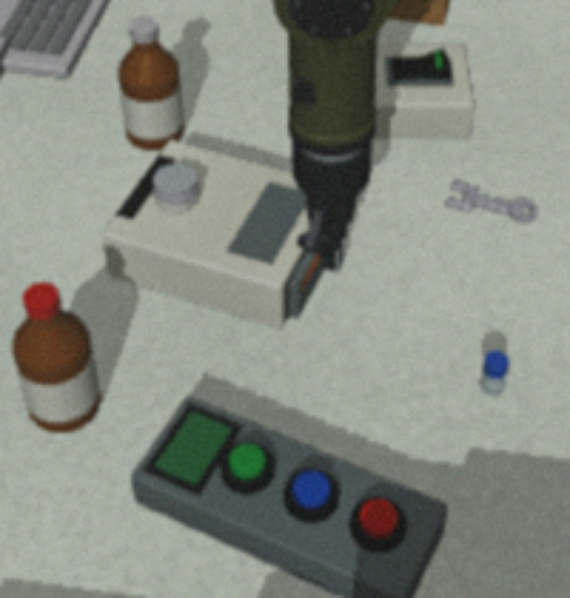

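The drawer is home: the panel lies against the box and the finger met a hard stop at about 18 N, at u = -0.122. Next is the rocker.

```bash
python3 - <<'E'
from h import *
ctrl.movel([*S(-.15),.028],max_speed=.1)
ctrl.movel([*S(-.15),.17],max_speed=.2)
im,d=vision.grab_frame("side"); cv2.imwrite("pics/d1.png",im[120:330,150:350])
G,gy=np.array([.4843,-.289]),.15
p=S(-.052,0,G,gy)
ctrl.movep([*p,.17],q(gy)); ctrl.movel([*p,.09],max_speed=.12)
ctrl.pause(.2); f0=F(); z=.09
while z>.05:
    z-=.003; ctrl.movel([*p,z],max_speed=.05)
    f=(F()-f0)[2]; print(round(z,3),f.round(1),round(get_state()["tcp_pos"][2],4),end=" | ")
    if f>18: break
ctrl.movel([*p,.17],max_speed=.15)
# clear the view
C=np.array([.56,.277]); ctrl.movep([*C,.17],q(-.317))
print(get_state()["time"],get_state()["tcp_pos"])
im,d=vision.grab_frame("side"); d2=im
a,_=vision.grab_frame("scene")
cv2.imwrite("pics/e.png",np.hstack([cv2.resize(d2[120:250,210:350],(400,371)),cv2.resize(a[130:260,130:270],(400,371))]))
E
```

```text
0.087 -0.8 0.0869 | 0.084 -0.3 0.0838 | 0.081 -0.9 0.0808 | 0.078 -0.4 0.0779 | 0.075 -0.1 0.0748 | 0.072 0.1 0.0718 | 0.069 0.6 0.0687 | 0.066 -0.5 0.0657 | 0.063 23.1 0.0649 | 20.725 [0.56062164 0.27544682 0.16998414]
```

View pics/e.png

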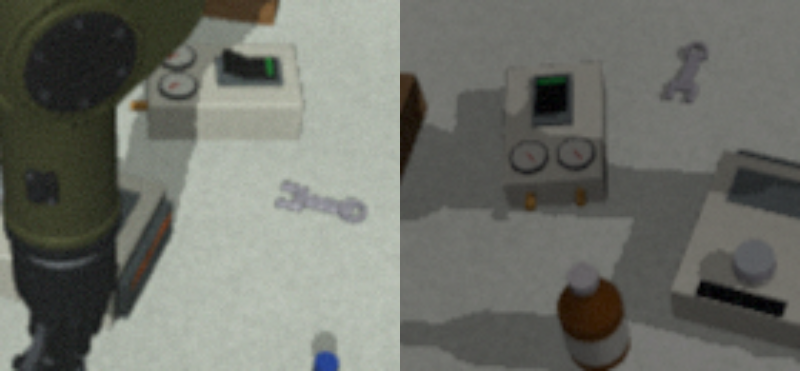

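The rocker is on: in both views (side view left, rocker at about (250,68)) the green half lies level and the plain half stands up, and the finger stopped at z = 0.065. The drawer is still home. Now I'll press the green key.

```bash
python3 - <<'E'
from h import *
p=[.560,.2755]
ctrl.movel([*p,.08],max_speed=.12); ctrl.pause(.2); f0=F(); z=.08
while z>.053:
    z-=.002; ctrl.movel([*p,z],max_speed=.04)
    f=(F()-f0)[2]; print(round(z,3),f.round(1),round(get_state()["tcp_pos"][2],4),end=" | ")
    if f>14: break
ctrl.pause(.2)
ctrl.movel([*p,.2],max_speed=.12)
ctrl.movep([.40,.45,.25],q(-.317))
ctrl.pause(.3); print(get_state()["time"],F())
s,ds=vision.grab_frame("side"); a,da=vision.grab_frame("scene")
for n,d in(("side",ds),("scene",da)):
    W=cloud(n,d)
    for k,c in(("g",(.56,.2755)),("b",(.502,.294)),("r",(.443,.313))):
        m=(np.hypot(W[...,0]-c[0],W[...,1]-c[1])<.01); print(n,k,m.sum(),np.median(W[m][:,2]) if m.any() else "")
cv2.imwrite("pics/g.png",np.hstack([cv2.resize(s[120:330,150:350],(400,420)),cv2.resize(a[130:330,130:430],(400,420))]))
E
```

```text
0.078 0.5 0.078 | 0.076 1.9 0.0758 | 0.074 0.4 0.0738 | 0.072 0.5 0.0718 | 0.07 0.7 0.0698 | 0.068 0.6 0.0679 | 0.066 1.9 0.0661 | 0.064 2.9 0.0641 | 0.062 4.7 0.0621 | 0.06 11.9 0.061 | 0.058 25.2 0.0607 | 27.4667 [ 0.0946366  -0.49127265 -0.4356953 ]
side g 44 0.0663567636748911
side b 45 0.06687645454836216
side r 49 0.06619018426852805
scene g 25 0.06894105513649387
scene b 24 0.07021871366269794
scene r 25 0.06992141807885076
```

View pics/g.png

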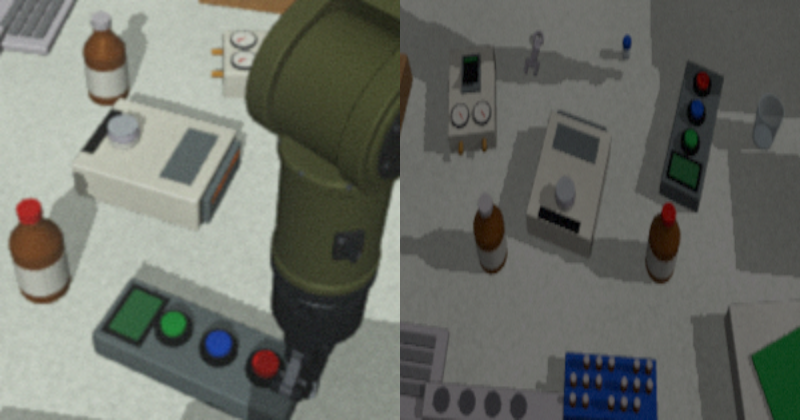

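The drawer is home, at about (225,175). The green key went down to its stop at z = 0.061 and is back up level with the other two. The arm is clear at z = 0.25 and nothing loose has moved.

```bash
python3 -c "
from h import *
print(ticket.close_job())"
```

```text
the job is handed in; nothing more can be done
None
```

The job is handed in: the drawer was pushed home, the gas switched on, then the green key pressed fully and back up, in about 28 s; the final pictures show nothing loose disturbed.

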